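Free the eccentric stop and push the follower slide home

TASK

The small fixture carries a brass bush on a follower slide, and the eccentric cam in front of it blocks the way. With the fingertips push the cam's pin round, either way, until the low point of the cam faces the slide's roller, then push the slide by its rear plate fully home against its end stops. Push gently, grip nothing, leave the slide alone until the cam is at its low point, do not touch or lift the bush in its nest, and leave the ring gauge, the flange and the plug gauge where they are.

Things in the scene. Friction and masses are not known exactly. Their poses are not given: they have to be found in the camera images.
- fixture: Fixed steel fixture: dark base plate 190 x 90 x 10 mm; its origin is on the bench, on the plate's long centre line, 80 mm from its rear end and 110 mm from its front end. Its x axis points forward, away from the robot, along the slide's travel; z up. Two rails (tops 22 mm above the bench, 23 to 34 mm either side of the centre line) guide the slide.
- cam_pivot (a point): Pivot of the cam, a vertical axis 60 mm in front of the fixture's origin; the point is 26 mm above the bench, on the cam's top face, under a screw head 18 mm wide and 4 mm high. The cam is a steel disc, 60 mm diameter, 14 to 26 mm above the bench, its centre 12 mm off the pivot towards the pin: high lobe 42 mm, low point 18 mm from the pivot.
- cam_pin (a point): The cam's upright round handle pin, 12 mm diameter, on the cam's high lobe 32 mm from the pivot; it stands from 26 to 60 mm above the bench. The point is on the pin's axis, 44 mm above the bench.
- cam (a joint): Turn of the cam in rad, anticlockwise from above positive. 0: high lobe and pin point straight back at the slide's roller, blocking it; +3.14 or -3.14: the pin points straight forward and the low point faces the roller. Range 4.2 rad either way; it stays where it is left; turning takes about 9 N at the pin. The slide can reach home only within about 0.35 rad of the low point.
- slide (a joint): Travel of the follower slide in m, forward positive: 0 at the start, 0.028 fully home against its end stops. It moves with about 4 N and stays where it is left.
- push_plate (a point): Centre of the rear face of the slide's upright push plate, 56 mm wide, 8 mm thick, 24 to 54 mm above the bench; the point is 39 mm up, at the start 68 mm behind the fixture's origin. Push it along the fixture's +x. The carriage below it, 44 mm wide, is flush with it. The roller at the slide's front end is 16 mm wide, its top 28 mm above the bench.
- nest (a point): Centre of the floor of the slide's ring nest (29 mm bore, 7 mm deep, 38 mm outside), 24 mm above the bench, 30 mm in front of the push plate's rear face.
- bush_mid (a point): Centre of the loose brass bush (26 mm diameter, 24 mm high) that stands in the nest; its top is 48 mm above the bench.
- ring: Loose steel ring gauge, 48 mm diameter, 14 mm high, lying beside the fixture on its right; origin at the centre of its underside. A bystander.
- flange: Loose turned steel flange, 33 mm diameter, 34 mm high, standing to the left of the fixture; origin at the centre of its underside. A bystander.
- plug: Loose dark plug gauge, 100 mm long along its y axis, 18 mm diameter, lying to the right of the fixture; origin at the middle of its underside. A bystander.
- gauge_stand: Tall comparator stand of the place, fixed, always here, to the left of the fixture and part way across the robot's path: black base 278 x 176 x 42 mm (origin 27 mm in front of its centre, on the bench), and on it a column and a measuring head up to 372 mm high, from 60 mm behind to 150 mm in front of the origin. Keep the arm and hand clear of it.

How it is judged:
On the way, in this order (a step that is already met when the one before it is completed fails the run):
1. the cam stands at its low point (within 0.35 rad) while the slide is still back ((value of joint cam between 2.79 and 3.49 rad or value of joint cam between -3.49 and -2.79 rad) and value of joint slide below 0.008 m), for 0.2 s.
2. the slide has been pushed home (value of joint slide above 0.0255 m), for 0.2 s.
At the end, for the whole second after the job is handed in: The slide is within 2.5 mm of fully home, the cam within 0.4 rad of its low point, the bush upright and seated in its nest (within 5 mm of the middle, not raised), the bystanders at rest (value of joint slide above 0.0255 m and (value of joint cam between 2.74 and 3.54 rad or value of joint cam between -3.54 and -2.74 rad) and z of bush_mid in the frame of nest below 0.015 m and horizontal distance between bush_mid and nest below 0.005 m and angle between bush_mid's own z axis and vertical below 0.15 rad and linear speed of each of ring, flange, plug below 0.02 m/s); the robot touches nothing.
It fails at once if the slide is pushed forward (more than 8 mm) while the cam is not at its low point (within 0.4 rad) (value of joint slide above 0.008 m and not (value of joint cam between 2.74 and 3.54 rad or value of joint cam between -3.54 and -2.74 rad)).
It fails at once if the bush is touched by the robot (contact force between any of the fingers, the arm and bush above 0.5 N).
It fails at once if the bush is lifted out of its nest (z of bush_mid in the frame of nest above 0.018 m).
It fails at once if a bystander is moved by more than 15 mm or lifted (distance of any of ring, flange, plug from where it was at the start of the episode above 0.015 m).
It fails at once if the cam or the slide is gripped or pushed hard (more than 40 N) (contact force between the fingers and cam above 40 N or contact force between the fingers and slide above 40 N).
It also fails if it takes over 64 s, if anything falls off the work surface, if the arm or the gripper's body presses on something with over 40 N, if the wrist force passes 120 N, or if a joint passes its speed limit or range.

ROBOT

A 6-joint arm with a two-finger parallel gripper is mounted at the origin on a cart in front of the work surface, level with it; the furniture and walls round the work are solid. World frame = base frame: x ahead of the robot, y to its left, z up, the work surface at z = 0. Lengths are in m, angles in rad, forces in N, time in s.
With the tool pointing down it reaches from about 0.25 to 0.725 m from the base axis. Payload 4 kg.
Tool frame: the origin (TCP) lies between the finger pads; the fingertips stand r.tcp_to_tips ahead of it and the grasp point (between the pads) is the TCP (r.tcp_to_tips is the distance from the TCP to the fingertips, in m); z points along the fingers, y is the direction in which the jaws open and shut (so a half turn about z gives the same grasp; the last joint's range is limited). The gripper opens to 85 mm and grips with 20 to 120 N. Pads are 22 mm wide; open, the fingers measure 114 mm over their backs; the gripper's body (76 mm by 85 mm) begins 54 mm behind the grasp point. The pads swing forward as they close: fully open they stand 13 mm farther back than shut.
Start: joints at [1.226, 0.241, 0.005, 1.335, 0, 1.571], TCP at [0.169, 0.471, 0.25] pointing down, gripper open.
Joint ranges: [-2.72, 2.72], [-1.05, 1.87], [-1.09, 1.28], [-1.99, 2.15], [-1.42, 1.44], [-3.14, 3.14]. Speed limits (rad/s): [2.79, 2.79, 3.14, 3.14, 3.14, 3.14].

INTERFACE

Orientations are given as a unit quaternion [w, x, y, z].
In Python, from rig import r, optics, ticket gives the robot as it stands.
- The arm moves only by the tool servo_tool, never from a script. Its argument "rows" is a list that holds one entry, the list of rows, each a list of 7 numbers: the closure in counts, from 0 (fully open) to 255 (shut), then the shift along the tool's x, y, z normalised to -1 to 1, where 1 is 100 cm, then the turn, a rotation vector about the tool's x, y, z normalised to -1 to 1, where 1 is 120 degrees. In form: [[[jaw, x, y, z, rx, ry, rz], ...]]. A call has 1 to 20 rows; each row shifts and turns the commanded pose from where the row before left it, along the tool's axes as they then stand; what a row does not reach is not made up. A row lasts 1/10 s, in which the tool goes at most 50 mm and 8.59 degrees, less where a joint would pass 70% of its speed; a pose out of reach is approached as far as the arm can. A call with a number of a shift or a turn outside -1 to 1 is refused whole. A call with a gripper value outside its range is refused whole. The fingers move at their own pace and stop on an object; the grip force is fixed at half the most. Time passes only in rows, so rows that do not move let the fingers close. It gives the time, the measured TCP pose, the force and the opening at its end, in the units of the state.
- r.sense(): the state, without advancing time (a new reading comes with each control period).
- optics.snapshot(name): name is "scene" or "top" or "wrist"; returns the picture (420x560x3 uint8, red, green, blue); there is no depth.
- optics.camera_params(name): a dict with "vfov" (degrees; the focal length in pixels is half the picture's height over the tangent of half this angle, whatever the lens; pixels are square), "cx", "cy" (the principal point, pixels), "eye" and "attitude" of the camera in the world. Camera axes: x right, y up, looking along -z (the intrinsics and any distortion apply to the point x, -y, -z); pixel columns grow to the right and rows downward; lengths in m; the calibration is good to about 2 mm. A picture is of the moment at which its call begins: read the wrist's pose just before it. camera_params takes no time and is no camera call; for the wrist camera it gives the pose at the moment of the call.
- ticket.close_job(): hands the job in, once; it reports no verdict.
The state is a dict: "clock": time; "qpos": joint angles; "qd": joint speeds; "effort": joint torques, N m; "tcp_pos": TCP position; "tcp_rot": TCP orientation; "contact_force": force on the tool from outside, world axes, zero at the start; "wrist_torque": the same for the moment, N m; "grip_width": finger opening in m.
Only numpy, scipy, OpenCV 4.12 (cv2) and the standard library are available. Lean on these libraries where they do the work, as an engineer would, in place of code of your own. Each camera call takes 0.05 s, during which the arm holds its last target. There are 200 camera calls.

## Working session

There is one attempt and no reset: what is moved stays moved. The work goes in short steps, Python scripts to look and compute and a tool call to move; the robot and the scene stay as the last step left them, time stands still between calls to the robot, and variables do not carry over. Pictures are saved under pics/ and viewed, about 8 in all and at most 12, crops included, and the job is handed in when it is done.

Besides the shell and the picture viewer there is one more tool, called after "Emit:" as name(argument=value, ...), one argument or row to a line, values as JSON. servo_tool: Moves the arm, as the interface text tells. Scaled input: -1 to 1 covers 100 cm each way for a shift and 120 degrees each way for a turn. Its arguments: {"type":"object","properties":{"rows":{"type":"array","items":{"type":"array","items":{"type":"array","items":{"type":"number"}}}}},"required":["rows"]}

```bash
ls; mkdir -p pics
python3 - <<'E'
from rig import r, optics, ticket
import cv2
for n in ("scene","top"):
    cv2.imwrite(f"pics/{n}0.png",cv2.resize(optics.snapshot(n)[:,:,::-1],(800,600),interpolation=cv2.INTER_CUBIC)); print(optics.camera_params(n))
print(optics.camera_params("wrist"));print(r.sense(), r.tcp_to_tips)
E
```

```text
pics
{'vfov': 57.44752240303432, 'cx': 281.0228482494705, 'cy': 210.4432132780199, 'eye': array([0.19903966, 0.28505239, 0.62640415]), 'attitude': array([-0.21296891, -0.09444893,  0.40793191,  0.88278831])}
{'vfov': 53.772563174573605, 'cx': 278.8659908992894, 'cy': 203.8108647252872, 'eye': array([ 0.30943014, -0.28104956,  0.9081938 ]), 'attitude': array([-0.69707033, -0.05676834,  0.06524107,  0.71176816])}
{'vfov': 69.3287575976697, 'cx': 280.4631929375835, 'cy': 207.8496052558178, 'eye': array([0.09787355, 0.49466821, 0.3726109 ]), 'attitude': array([ 0.80839632, -0.12367371, -0.08537778,  0.56913166])}
{'clock': 0.1, 'qpos': array([1.22597526e+00, 2.41346624e-01, 3.87281899e-03, 1.33520149e+00,
       1.62375683e-05, 1.57078338e+00]), 'qd': array([ 0.00064372, -0.00130936,  0.00409636, -0.00170154,  0.00066829,
       -0.00102149]), 'effort': array([-1.30113778e-03, -3.73137653e+01,  2.53010523e+01,  1.08704579e-02,
       -7.30554143e-05, -7.10738050e-06]), 'tcp_pos': array([0.16883268, 0.47007643, 0.24950275]), 'tcp_rot': array([-1.69180121e-04,  1.71551195e-01,  9.85174758e-01, -9.24161767e-04]), 'contact_force': array([ 0.41652559,  0.19792579, -0.47143356]), 'wrist_torque': array([ 0.00927448, -0.01179766,  0.03041426]), 'grip_width': 0.0855662645282627} 0.019
```

View pics/scene0.png

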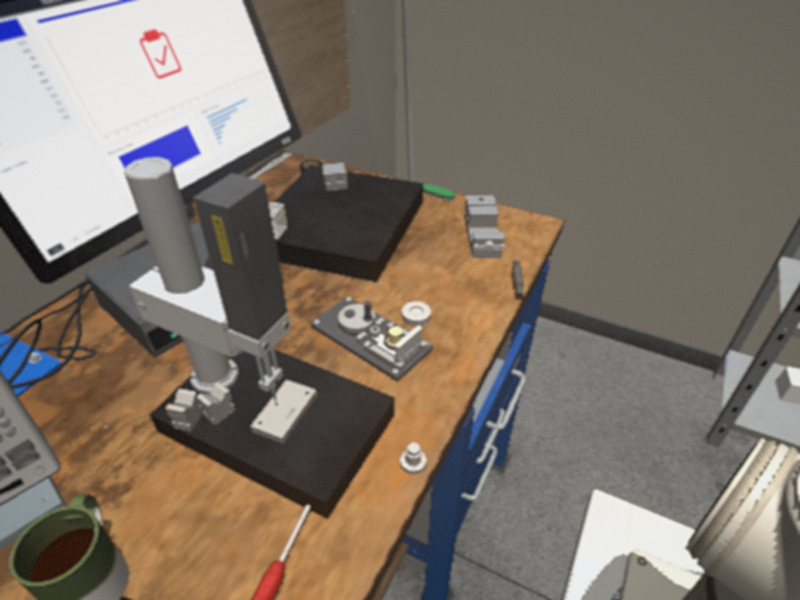

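View pics/top0.png

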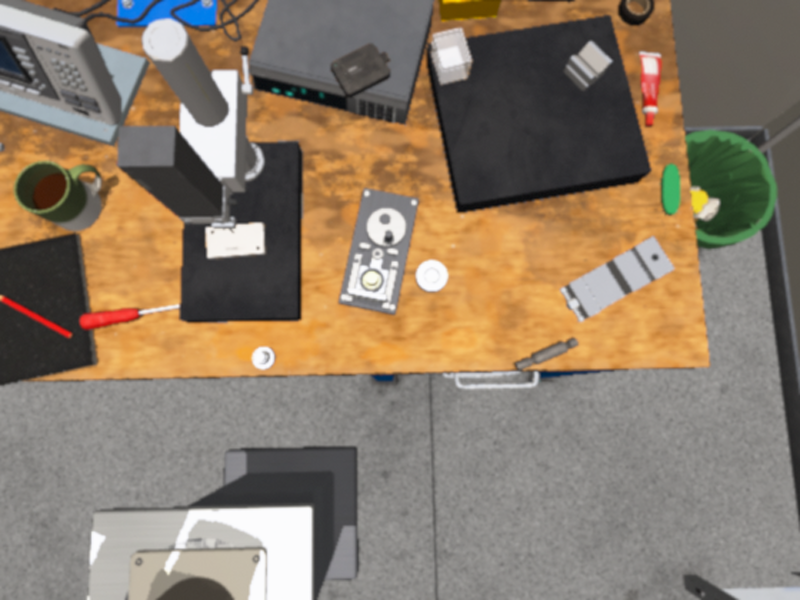

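The scene view shows the fixture at about (370,335), with the pin back towards the robot. The stand is left of it. In the top view the fixture runs from (388,195) to (368,310), with the cam at (386,226), the pin at (388,237), the bush at (372,279), the ring at (432,275), the flange at (262,357) and the plug at (546,353). I'll enlarge the fixture.

```bash
cat > h.py <<'E'
import numpy as np, cv2
from scipy.spatial.transform import Rotation as R
from rig import r, optics, ticket
def cam(n):
    p=optics.camera_params(n); q=p['attitude']; return p, R.from_quat([q[1],q[2],q[3],q[0]]).as_matrix(), 210/np.tan(np.radians(p['vfov']/2))
def ray(n,u,v,z):
    p,M,f=cam(n); d=M@np.array([(u-p['cx'])/f,-(v-p['cy'])/f,-1]); e=p['eye']; return e+d*(z-e[2])/d[2]
def proj(n,P):
    p,M,f=cam(n); c=M.T@(np.array(P)-p['eye']); return p['cx']+f*c[0]/-c[2], p['cy']-f*c[1]/-c[2]
def crop(n,u0,v0,w,h,k,out):
    im=optics.snapshot(n)[v0:v0+h,u0:u0+w,::-1]; cv2.imwrite(out,cv2.resize(im,None,fx=k,fy=k,interpolation=cv2.INTER_CUBIC))
E
python3 - <<'E'
from h import *
crop("top",225,125,100,100,6,"pics/t1.png"); crop("scene",205,195,110,80,7,"pics/s1.png")
s=.7
for nm,u,v,z in [("ring",432,275,.014),("flange",262,357,.02),("plug",546,353,.018),("cornerstand",300,318,.042),("stand",300,142,.042),("boxc",460,208,.05),("edge",500,370,0)]: print(nm,ray("top",u*s,v*s,z).round(3))
E
```

```text
ring [ 0.49  -0.346  0.014]
flange [ 0.369 -0.088  0.02 ]
plug [ 0.366 -0.513  0.018]
cornerstand [ 0.423 -0.147  0.042]
stand [ 0.698 -0.146  0.042]
boxc [ 0.585 -0.389  0.05 ]
edge [ 0.343 -0.446  0.   ]
```

View pics/t1.png

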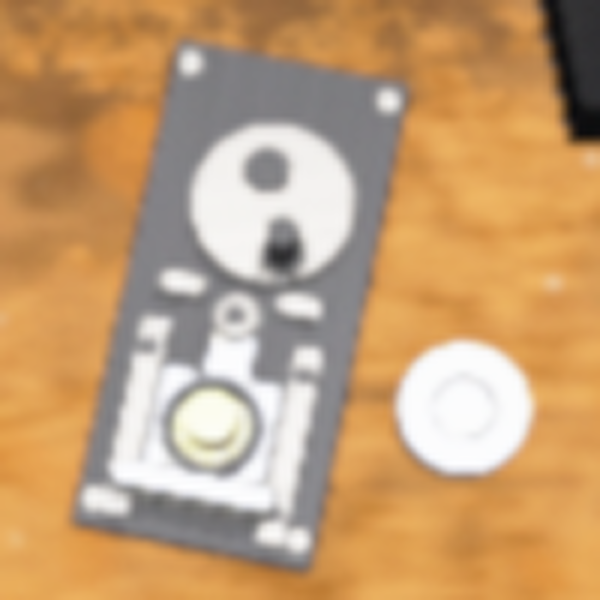

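View pics/s1.png

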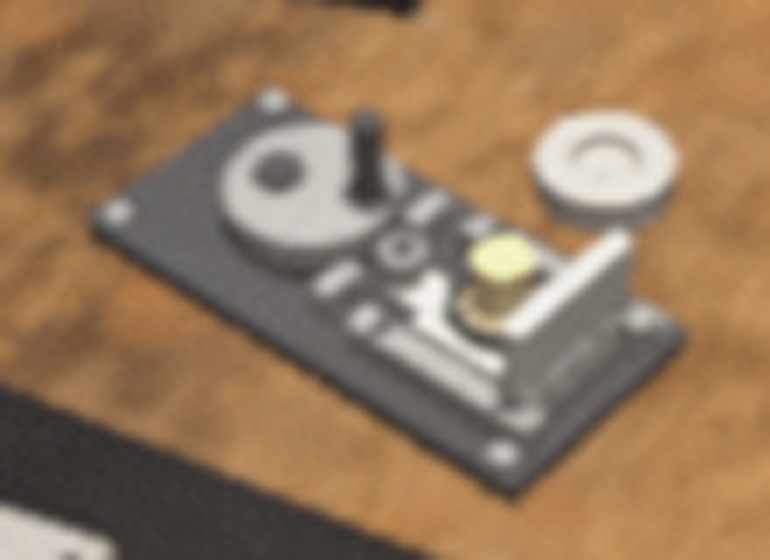

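Run:
```python
from h import *
T=lambda u,v,z: ray("top",225+(u+.5)/6-.5,125+(v+.5)/6-.5,z)
S=lambda u,v,z: ray("scene",205+(u+.5)/7-.5,195+(v+.5)/7-.5,z)
C=np.array([T(*c,.01)for c in[(180,40),(410,90),(310,572),(75,522)]]);print(C.round(4))
D=np.array([S(*c,.01)for c in[(92,224),(268,88),(690,337),(515,499)]])
print(D.round(4))
for K in(C,(D[[0,1,2,3]])):
    f=(K[0]+K[1]-K[2]-K[3])/2; L=np.linalg.norm(f);f/=L; w=(K[0]+K[3]-K[1]-K[2])/2
    m=K.mean(0); o=m-f*.015; print("L",L,"W",np.linalg.norm(w),"yaw",np.degrees(np.arctan2(f[1],f[0])),np.degrees(np.arctan2(w[1],w[0]))-90,"o",o.round(4),"piv",(o+.06*f).round(4))
print("T piv",T(268,169,.03),"cam c",T(273,203,.026),"pinbase",T(282,258,.026),"bush",T(211,427,.048),"roller",T(235,315,.028))
print("S piv",S(279,172,.03),"pintop",S(368,118,.06),"bush",S(505,257,.048),"ring",S(605,160,.014),"T ring",T(465,408,.014))
print("plate top rear T",T(110,480,.054),T(270,508,.054))
```

```text
[[ 0.6343 -0.2421  0.01  ]
 [ 0.613  -0.3286  0.01  ]
 [ 0.4304 -0.2871  0.01  ]
 [ 0.4506 -0.2016  0.01  ]]
[[ 0.6282 -0.2396  0.01  ]
 [ 0.6127 -0.3279  0.01  ]
 [ 0.4272 -0.2835  0.01  ]
 [ 0.4458 -0.1965  0.01  ]]
L 0.18765523727526004 W 0.08843523366682897 yaw -12.618640015301452 -13.5649667449958 o [ 0.5174 -0.2616  0.01  ] piv [ 0.576  -0.2747  0.01  ]
L 0.18912224648931927 W 0.08927681476413518 yaw -13.369012421600447 -11.011972592587611 o [ 0.5139 -0.2584  0.01  ] piv [ 0.5723 -0.2723  0.01  ]
T piv [ 0.57696099 -0.27462299  0.03      ] cam c [ 0.56518991 -0.27619976  0.026     ] pinbase [ 0.54430319 -0.27911493  0.026     ] bush [ 0.47753331 -0.25299904  0.048     ] roller [ 0.52273872 -0.26163881  0.028     ]
S piv [ 0.57340794 -0.27236114  0.03      ] pintop [ 0.54257998 -0.28009635  0.06      ] bush [ 0.47893203 -0.25380798  0.048     ] ring [ 0.4870819  -0.34422796  0.014     ] T ring [ 0.48944147 -0.34520992  0.014     ]
plate top rear T [ 0.45824247 -0.21775568  0.054     ] [ 0.44723924 -0.27332169  0.054     ]
```

Emit:
servo_tool(
  rows=[
    [[255,0,-0.026,0,0,0,0],[255,0,-0.026,0,0,0,0],[255,0,-0.026,0,0,0,0],[255,0,-0.026,0,0,0,0],[255,0,-0.026,0,0,0,0],[255,0,0,0,0,0,0]],
  ],
)

```text
clock: 0.8
tcp_pos: [0.124, 0.3453, 0.2502]
tcp_rot: [-0.0, 0.172, 0.985, -0.001]
contact_force: [0.6, 1.4, 0.7]
grip_width: 0.0004
```

Emit:
servo_tool(
  rows=[
    [[255,-0.0383,-0.002,0,0,0,0.05],[255,-0.0383,-0.002,0,0,0,0.05],[255,-0.0383,-0.002,0,0,0,0.05],[255,-0.0383,-0.002,0,0,0,0.05],[255,-0.0383,-0.002,0,0,0,0.05],[255,-0.0383,-0.002,0,0,0,0.05],[255,-0.0383,-0.002,0,0,0,0.05],[255,-0.0383,-0.002,0,0,0,0.05],[255,-0.0383,-0.002,0,0,0,0.05],[255,-0.0383,-0.002,0,0,0,0.05],[255,-0.0383,-0.002,0,0,0,0.05],[255,-0.0383,-0.002,0,0,0,0.05],[255,-0.0383,-0.002,0,0,0,0.05],[255,-0.0383,-0.002,0,0,0,0.05],[255,-0.0383,-0.002,0,0,0,0.05],[255,-0.0383,-0.002,0,0,0,0.05],[255,0,0,0,0,0,0],[255,0,0,0,0,0,0]],
  ],
)

```text
clock: 2.6
tcp_pos: [0.3315, -0.1566, 0.2502]
tcp_rot: [-0.0, 0.847, 0.531, 0.0]
contact_force: [0.3, 0.2, 0.2]
grip_width: 0.0
```

Emit:
servo_tool(
  rows=[
    [[255,0,0,0,0,0,-0.05],[255,0,0,0,0,0,-0.05],[255,0,0,0,0,0,-0.05],[255,0,0,0,0,0,-0.05],[255,0,0,0,0,0,-0.05],[255,0,0,0,0,0,-0.05],[255,0,0,0,0,0,0]],
  ],
)

```text
clock: 3.3
tcp_pos: [0.3321, -0.1546, 0.2503]
tcp_rot: [-0.0, 0.64, 0.768, 0.0]
contact_force: [0.1, -0.1, -0.5]
grip_width: 0.0001
```

```bash
cat >> h.py <<'E'
def totool(P):
    "shift in tool axes (m = units) and yaw of tool x,y axes"
    s=r.sense(); q=s['tcp_rot']; M=R.from_quat([q[1],q[2],q[3],q[0]]).as_matrix()
    return (M.T@(np.array(P)-s['tcp_pos'])).round(4), np.degrees([np.arctan2(M[1,0],M[0,0]),np.arctan2(M[1,1],M[0,1])]).round(1)
E
python3 - <<'E'
from h import *
for u,v,z in [(187,130,.372),(187,180,.372),(222,215,.15),(245,180,.2)]: print(ray("top",u*.7,v*.7,z).round(3))
print(r.sense()['qpos'].round(3), totool([.538,-.252,.15])); print(optics.camera_params("wrist")['eye'])
E
```

```text
[ 0.564 -0.089  0.372]
[ 0.514 -0.091  0.372]
[ 0.549 -0.06   0.15 ]
[ 0.578 -0.102  0.2  ]
[-0.436 -0.026 -0.298  1.298  0.     0.953] (array([-0.1331,  0.1848,  0.1003]), array([100.4,  10.4]))
[ 0.31884226 -0.08118186  0.37341047]
```

Emit:
servo_tool(
  rows=[
    [[255,-0.0166,0.0231,0.0125,0,0,0],[255,-0.0166,0.0231,0.0125,0,0,0],[255,-0.0166,0.0231,0.0125,0,0,0],[255,-0.0166,0.0231,0.0125,0,0,0],[255,-0.0166,0.0231,0.0125,0,0,0],[255,-0.0166,0.0231,0.0125,0,0,0],[255,-0.0166,0.0231,0.0125,0,0,0],[255,-0.0166,0.0231,0.0125,0,0,0],[255,0,0,0,0,0,0],[255,0,0,0,0,0,0]],
  ],
)

```text
clock: 4.3
tcp_pos: [0.537, -0.2524, 0.1491]
tcp_rot: [-0.001, 0.641, 0.768, -0.0]
contact_force: [-0.1, -0.4, 0.2]
grip_width: -0.0
```

Run:
```python
from h import *
crop("wrist",0,0,560,420,1.4286,"pics/w1.png")
print(totool([.538,-.252,.06]), r.sense()['tcp_pos'])
for nm,P in dict(piv=[.5752,-.2737,.03],pin=[.5437,-.2795,.06],tip=list(r.sense()['tcp_pos'][:2])+[r.sense()['tcp_pos'][2]-.019]).items(): print(nm,np.array(proj("wrist",P))*1.4286)
```

```text
(array([0.0001, 0.0015, 0.0899]), array([100.3,  10.3])) [ 0.53667608 -0.25245747  0.14992801]
piv [457.15265969 339.02681018]
pin [404.52352114 360.80396003]
tip [400.26639881 376.346816  ]
```

View pics/w1.png

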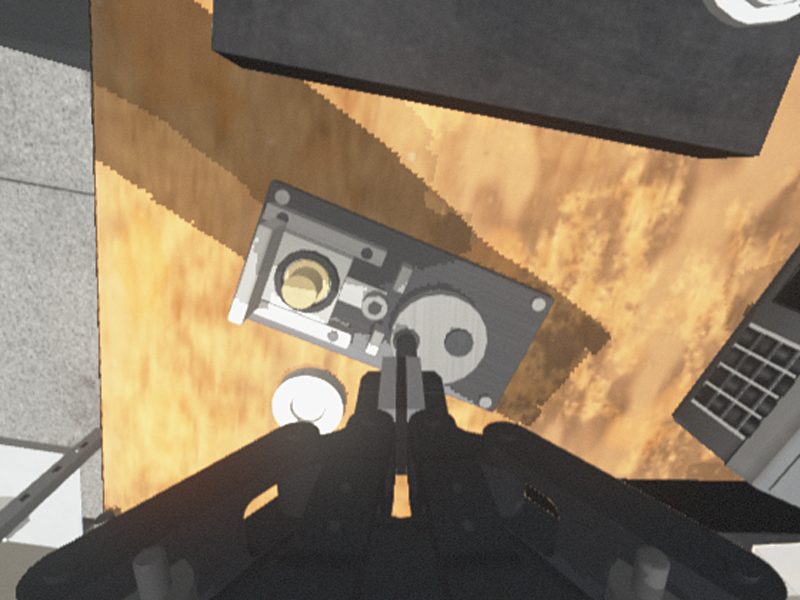

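The wrist view agrees with the calibration. The screw head is at (459,341) against a predicted (457,339), the pin is at (404,340), and the bush at (305,280) is clear. I'll lower the hand beside the pin.

Emit:
servo_tool(
  rows=[
    [[255,0,0.0015,0.015,0,0,0],[255,0,0,0.015,0,0,0],[255,0,0,0.015,0,0,0],[255,0,0,0.015,0,0,0],[255,0,0,0.015,0,0,0],[255,0,0,0.014,0,0,0],[255,0,0,0,0,0,0],[255,0,0,0,0,0,0],[255,-0.003,0,0,0,0,0],[255,-0.002,0,0,0,0,0],[255,-0.002,0,0,0,0,0],[255,0,0,0,0,0,0]],
  ],
)

```text
clock: 5.55
tcp_pos: [0.5398, -0.2608, 0.0617]
tcp_rot: [0.0, 0.641, 0.767, 0.0]
contact_force: [-0.7, 0.6, 0.1]
grip_width: 0.0001
```

Run:
```python
from h import *
s=r.sense();print(s['tcp_pos'],s['contact_force'],totool([.5437,-.2795,.06]))
crop("wrist",220,170,140,105,5.7,"pics/w2.png")
```

```text
[ 0.53980867 -0.26075159  0.06174365] [-0.70299387  0.62809198  0.067251  ] (array([-0.0191,  0.0005,  0.0018]), array([100.2,  10.2]))
```

View pics/w2.png

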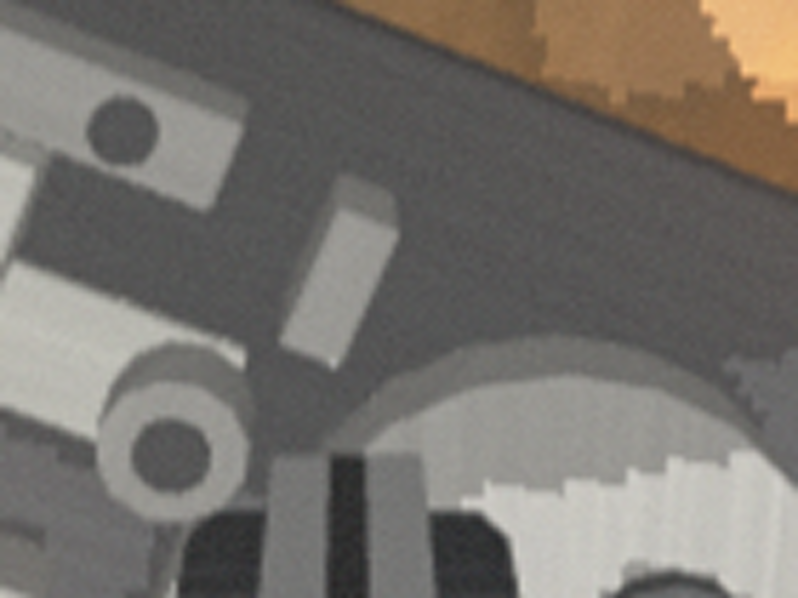

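Emit:
servo_tool(
  rows=[
    [[255,-0.001,0,0,0,0,0],[255,-0.001,0,0,0,0,0],[255,-0.0017,-0.00085,0,0,0,-0.025],[255,-0.0017,-0.00085,0,0,0,-0.025],[255,-0.0017,-0.00085,0,0,0,-0.025],[255,-0.0017,-0.00085,0,0,0,-0.025]],
  ],
)

```text
clock: 6.2
tcp_pos: [0.5378, -0.2664, 0.0611]
tcp_rot: [-0.002, 0.556, 0.831, 0.002]
contact_force: [-1.0, 8.4, 4.4]
grip_width: 0.0001
```

Emit:
servo_tool(
  rows=[
    [[255,-0.0017,-0.00085,0,0,0,-0.025],[255,-0.0017,-0.00085,0,0,0,-0.025],[255,-0.0017,-0.00085,0,0,0,-0.025],[255,-0.0017,-0.00085,0,0,0,-0.025]],
  ],
)

```text
clock: 6.6
tcp_pos: [0.5368, -0.2739, 0.0611]
tcp_rot: [-0.003, 0.466, 0.885, 0.002]
contact_force: [-4.3, 8.7, 6.0]
grip_width: 0.0002
```

Run:
```python
from h import *
s=r.sense();print(s['tcp_pos'],s['contact_force'],totool([.5752,-.2737,.06]))
crop("top",225,125,100,100,6,"pics/t2.png")
```

```text
[ 0.53676533 -0.2739361   0.0610999 ] [-4.27001576  8.66285892  5.95616948] (array([-0.0216,  0.0318,  0.001 ]), array([124.5,  34.5]))
```

Emit:
servo_tool(
  rows=[
    [[255,-0.0017,-0.00085,0,0,0,-0.025],[255,-0.0017,-0.00085,0,0,0,-0.025],[255,-0.0017,-0.00085,0,0,0,-0.025],[255,-0.0017,-0.00085,0,0,0,-0.025],[255,-0.0017,-0.00085,0,0,0,-0.025],[255,-0.0017,-0.00085,0,0,0,-0.025],[255,-0.0017,-0.00085,0,0,0,-0.025],[255,-0.0017,-0.00085,0,0,0,-0.025],[255,-0.0017,-0.00085,0,0,0,-0.025],[255,-0.0017,-0.00085,0,0,0,-0.025],[255,-0.0017,-0.00085,0,0,0,-0.025],[255,-0.0017,-0.00085,0,0,0,-0.025]],
  ],
)

```text
clock: 7.85
tcp_pos: [0.5435, -0.2968, 0.0611]
tcp_rot: [-0.004, 0.171, 0.985, 0.0]
contact_force: [-9.6, 2.2, 6.5]
grip_width: -0.0002
```

Run:
```python
from h import *
s=r.sense();print(s['tcp_pos'],s['contact_force'],s['qpos'].round(2),totool([.5752,-.2737,.06]))
crop("scene",205,195,110,80,7,"pics/s2.png")
```

```text
[ 0.54351762 -0.29678837  0.06109067] [-9.5581129   2.15936437  6.52565716] [-0.5   0.61  0.07  1.03 -0.   -0.16] (array([-0.0221,  0.0324,  0.0009]), array([160.3,  70.3]))
```

View pics/s2.png

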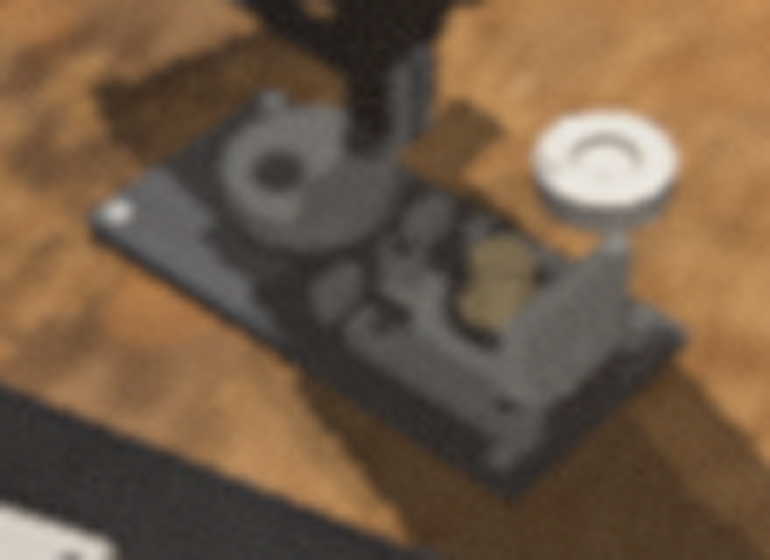

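The pin has moved to about (368,150) in the crop and sits against the fingertips. The slide, bush and ring have not moved. The force of about 10 N matches what turning the cam should take, so I'll continue.

Emit:
servo_tool(
  rows=[
    [[255,-0.0017,-0.00085,0,0,0,-0.025],[255,-0.0017,-0.00085,0,0,0,-0.025],[255,-0.0017,-0.00085,0,0,0,-0.025],[255,-0.0017,-0.00085,0,0,0,-0.025],[255,-0.0017,-0.00085,0,0,0,-0.025],[255,-0.0017,-0.00085,0,0,0,-0.025],[255,-0.0017,-0.00085,0,0,0,-0.025],[255,-0.0017,-0.00085,0,0,0,-0.025],[255,-0.0017,-0.00085,0,0,0,-0.025],[255,-0.0017,-0.00085,0,0,0,-0.025],[255,-0.0017,-0.00085,0,0,0,-0.025],[255,-0.0017,-0.00085,0,0,0,-0.025],[255,-0.0017,-0.00085,0,0,0,-0.025],[255,-0.0017,-0.00085,0,0,0,-0.025],[255,-0.0017,-0.00085,0,0,0,-0.025],[255,-0.0017,-0.00085,0,0,0,-0.025],[255,-0.0017,-0.00085,0,0,0,-0.025]],
  ],
)

```text
clock: 9.6
tcp_pos: [0.5733, -0.3138, 0.0614]
tcp_rot: [-0.004, -0.268, 0.963, -0.003]
contact_force: [-7.3, -9.3, 1.4]
grip_width: -0.0004
```

Run:
```python
from h import *
s=r.sense();print(s['tcp_pos'],s['contact_force'],s['qpos'].round(2),totool([.5752,-.2737,.06]))
```

```text
[ 0.57327308 -0.31376983  0.06135461] [-7.33289135 -9.27612422  1.37080023] [-0.5   0.67  0.17  1.07 -0.01 -1.04] (array([-0.0224,  0.0333,  0.0011]), array([-148.9,  121.1]))
```

Emit:
servo_tool(
  rows=[
    [[255,-0.0017,-0.00085,0,0,0,-0.025],[255,-0.0017,-0.00085,0,0,0,-0.025],[255,-0.0017,-0.00085,0,0,0,-0.025],[255,-0.0017,-0.00085,0,0,0,-0.025],[255,-0.0017,-0.00085,0,0,0,-0.025],[255,-0.0017,-0.00085,0,0,0,-0.025],[255,-0.0017,-0.00085,0,0,0,-0.025],[255,-0.0017,-0.00085,0,0,0,-0.025],[255,-0.0017,-0.00085,0,0,0,-0.025],[255,-0.0017,-0.00085,0,0,0,-0.025],[255,-0.0017,-0.00085,0,0,0,-0.025],[255,-0.0017,-0.00085,0,0,0,-0.025],[255,-0.0017,-0.00085,0,0,0,-0.025],[255,-0.0017,-0.00085,0,0,0,-0.025],[255,-0.0017,-0.00085,0,0,0,-0.025],[255,-0.0017,-0.00085,0,0,0,-0.025],[255,0,0,0,0,0,0]],
  ],
)

```text
clock: 11.3
tcp_pos: [0.6042, -0.3013, 0.0616]
tcp_rot: [-0.002, -0.637, 0.771, -0.005]
contact_force: [3.5, -12.3, -4.6]
grip_width: -0.0001
```

Run:
```python
from h import *
s=r.sense();print(s['tcp_pos'],s['contact_force'],s['qpos'].round(2),totool([.5752,-.2737,.06]))
crop("scene",205,195,110,80,7,"pics/s3.png")
for nm,a in (("home",0),("-10",-10),("-20",-20)):
    t=np.radians(-12.7+a); print(nm,[((np.array(proj("scene",[.5752+.032*np.cos(t),-.2737+.032*np.sin(t),z]))-[205,195])*7).round() for z in(.026,.06)])
```

```text
[ 0.60423363 -0.30130634  0.06164944] [  3.54074598 -12.31454009  -4.63800273] [-0.46  0.7   0.24  1.1  -0.01 -1.84] (array([-0.0216,  0.0337,  0.0013]), array([-100.9,  169.1]))
home [array([206., 133.]), array([199.,  56.])]
-10 [array([219., 126.]), array([212.,  49.])]
-20 [array([233., 120.]), array([226.,  43.])]
```

View pics/s3.png

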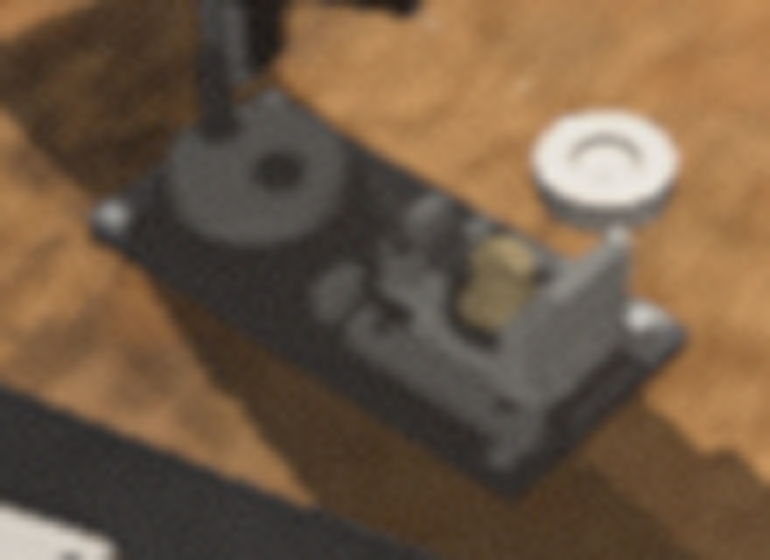

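The pin base is at about (215,132) in the crop, roughly 8° short of straight forward, where it would be (206,133). I'll add three more arc rows, then back off and lift.

Emit:
servo_tool(
  rows=[
    [[255,-0.0017,-0.00085,0,0,0,-0.025],[255,-0.0017,-0.00085,0,0,0,-0.025],[255,-0.0017,-0.00085,0,0,0,-0.025],[255,0,0,0,0,0,0],[255,0.003,0,0,0,0,0],[255,0.006,0,0,0,0,0],[255,0.006,0,0,0,0,0],[255,0,0,-0.02,0,0,0],[255,0,0,-0.03,0,0,0],[255,0,0,-0.03,0,0,0],[255,0,0,-0.01,0,0,0],[255,0,0,0,0,0,0]],
  ],
)

```text
clock: 12.55
tcp_pos: [0.6065, -0.3069, 0.1534]
tcp_rot: [0.001, -0.696, 0.718, -0.002]
contact_force: [-0.1, -0.2, -0.8]
grip_width: -0.0001
```

Run:
```python
from h import *
f=np.array([np.cos(np.radians(-12.7)),np.sin(np.radians(-12.7))])
g=np.array([.5752,-.2737])-.128*f
print("plate",g,"standoff",g-.035*f)
s=r.sense();print(s['tcp_pos'],s['contact_force'],totool([*(g-.035*f),.15]))
crop("scene",205,195,110,80,7,"pics/s4.png")
```

```text
plate [ 0.45033158 -0.24555969] standoff [ 0.41618787 -0.23786507]
[ 0.60648132 -0.30692298  0.15337203] [-0.13809285 -0.18407775 -0.82278693] (array([-0.0632,  0.1923,  0.0026]), array([-91.8, 178.2]))
```

View pics/s4.png

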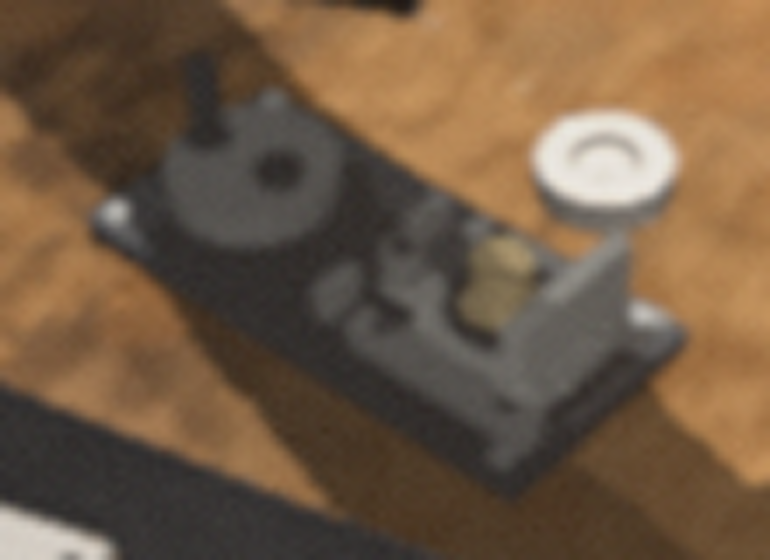

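The pin now points forward, with its base at (207,137) and top at (201,60) against predictions of (206,133) and (199,56). The slide is still back. Next I'll go behind the push plate.

Emit:
servo_tool(
  rows=[
    [[255,-0.0079,0.024,0,0,0,0],[255,-0.0079,0.024,0,0,0,0],[255,-0.0079,0.024,0,0,0,0],[255,-0.0079,0.024,0,0,0,0],[255,-0.0079,0.024,0,0,0,0],[255,-0.0079,0.024,0,0,0,0],[255,-0.0079,0.024,0,0,0,0],[255,-0.0079,0.024,0,0,0,0],[255,0,0,0,0,0,0]],
  ],
)

```text
clock: 13.5
tcp_pos: [0.4108, -0.235, 0.1489]
tcp_rot: [-0.001, -0.696, 0.718, 0.004]
contact_force: [-0.2, 0.1, -0.2]
grip_width: -0.0001
```

Emit:
servo_tool(
  rows=[
    [[255,0,0,0,0,0,0.056],[255,0,0,0,0,0,0.056],[255,0,0,0,0,0,0.056],[255,0,0,0,0,0,0.056],[255,0,0,0,0,0,0.056],[255,0,0,0,0,0,0.056],[255,0,0,0,0,0,0.056],[255,0,0,0,0,0,0.056],[255,0,0,0,0,0,0.056],[255,0,0,0,0,0,0.056],[255,0,0,0,0,0,0.056],[255,0,0,0,0,0,0.056],[255,0,0,0,0,0,0.056],[255,0,0,0,0,0,0.056],[255,0,0,0,0,0,0.056],[255,0,0,0,0,0,0],[255,0,0,0,0,0,0]],
  ],
)

```text
clock: 15.2
tcp_pos: [0.4153, -0.2371, 0.1502]
tcp_rot: [-0.001, 0.108, 0.994, 0.0]
contact_force: [0.1, 0.0, -0.4]
grip_width: -0.0001
```

Run:
```python
from h import *
s=r.sense();print(s['tcp_pos'],s['qpos'].round(2),totool([.4162,-.2379,.052]))
```

```text
[ 0.41526915 -0.23707941  0.15020407] [-0.52  0.27 -0.23  1.07  0.   -0.3 ] (array([-0.0013, -0.0007,  0.0982]), array([167.6,  77.6]))
```

Emit:
servo_tool(
  rows=[
    [[255,0,-0.0007,0.02,0,0,0],[255,0,0,0.02,0,0,0],[255,0,0,0.02,0,0,0],[255,0,0,0.02,0,0,0],[255,0,0,0.018,0,0,0],[255,0,0,0,0,0,0],[255,-0.004,0,0,0,0,0],[255,-0.004,0,0,0,0,0],[255,-0.004,0,0,0,0,0],[255,-0.003,0,0,0,0,0],[255,0,0,0,0,0,0]],
  ],
)

```text
clock: 16.3
tcp_pos: [0.431, -0.2416, 0.0539]
tcp_rot: [0.001, 0.109, 0.994, -0.0]
contact_force: [-0.0, -1.0, 0.5]
grip_width: 0.0003
```

Emit:
servo_tool(
  rows=[
    [[255,-0.002,0,0,0,0,0],[255,-0.002,0,0,0,0,0],[255,-0.002,0,0,0,0,0],[255,-0.002,0,0,0,0,0],[255,-0.002,0,0,0,0,0],[255,0,0,0,0,0,0]],
  ],
)

```text
clock: 16.9
tcp_pos: [0.4401, -0.2435, 0.0533]
tcp_rot: [0.0, 0.109, 0.994, -0.0]
contact_force: [0.5, 0.3, -0.1]
grip_width: -0.0002
```

Emit:
servo_tool(
  rows=[
    [[255,-0.002,0,0,0,0,0],[255,-0.002,0,0,0,0,0],[255,-0.002,0,0,0,0,0],[255,-0.002,0,0,0,0,0],[255,-0.002,0,0,0,0,0],[255,0,0,0,0,0,0]],
  ],
)

```text
clock: 17.5
tcp_pos: [0.4496, -0.2456, 0.0531]
tcp_rot: [-0.0, 0.109, 0.994, 0.0]
contact_force: [-2.9, 0.5, 1.6]
grip_width: 0.0002
```

Emit:
servo_tool(
  rows=[
    [[255,-0.002,0,0,0,0,0],[255,-0.002,0,0,0,0,0],[255,-0.002,0,0,0,0,0],[255,-0.002,0,0,0,0,0],[255,-0.002,0,0,0,0,0],[255,0,0,0,0,0,0]],
  ],
)

```text
clock: 18.1
tcp_pos: [0.4597, -0.2479, 0.0532]
tcp_rot: [0.0, 0.109, 0.994, -0.0]
contact_force: [-3.7, -0.3, -1.0]
grip_width: 0.0001
```

Emit:
servo_tool(
  rows=[
    [[255,-0.002,0,0,0,0,0],[255,-0.002,0,0,0,0,0],[255,-0.002,0,0,0,0,0],[255,-0.001,0,0,0,0,0],[255,0,0,0,0,0,0]],
  ],
)

```text
clock: 18.6
tcp_pos: [0.4663, -0.2493, 0.0532]
tcp_rot: [0.0, 0.109, 0.994, 0.0]
contact_force: [-3.7, 0.6, -1.5]
grip_width: 0.0003
```

Emit:
servo_tool(
  rows=[
    [[255,-0.001,0,0,0,0,0],[255,-0.001,0,0,0,0,0],[255,0,0,0,0,0,0]],
  ],
)

```text
clock: 18.9
tcp_pos: [0.4681, -0.2497, 0.0532]
tcp_rot: [-0.0, 0.109, 0.994, 0.0]
contact_force: [-3.4, 0.5, -2.4]
grip_width: -0.0001
```

Emit:
servo_tool(
  rows=[
    [[255,-0.001,0,0,0,0,0],[255,-0.001,0,0,0,0,0],[255,0,0,0,0,0,0]],
  ],
)

```text
clock: 19.2
tcp_pos: [0.4683, -0.2497, 0.0532]
tcp_rot: [-0.002, 0.11, 0.994, 0.0]
contact_force: [-7.7, 1.7, 2.2]
grip_width: -0.0004
```

Emit:
servo_tool(
  rows=[
    [[255,-0.001,0,0,0,0,0],[255,0,0,0,0,0,0],[255,0,0,0,0,0,0]],
  ],
)

```text
clock: 19.5
tcp_pos: [0.4683, -0.2497, 0.0532]
tcp_rot: [-0.003, 0.11, 0.994, 0.0]
contact_force: [-9.8, 1.6, 4.5]
grip_width: 0.0002
```

The slide is against a hard stop: the tool no longer advances and the force is about 10 N. I'll back off, lift and check.

Emit:
servo_tool(
  rows=[
    [[255,0.004,0,0,0,0,0],[255,0.01,0,0,0,0,0],[255,0.02,0,0,0,0,0],[255,0.02,0,0,0,0,0],[255,0,0,-0.03,0,0,0],[255,0,0,-0.04,0,0,0],[255,0,0,-0.04,0,0,0],[255,0.03,0,-0.02,0,0,0],[255,0.03,0,0,0,0,0],[255,0,0,0,0,0,0],[255,0,0,0,0,0,0]],
  ],
)

```text
clock: 20.6
tcp_pos: [0.3603, -0.226, 0.1843]
tcp_rot: [0.002, 0.11, 0.994, -0.001]
contact_force: [0.3, -0.5, -0.8]
grip_width: -0.0003
```

Run:
```python
from h import *
s=r.sense();print(s['tcp_pos'],s['contact_force'])
crop("scene",205,195,110,80,7,"pics/s5.png")
f=np.array([np.cos(np.radians(-12.7)),np.sin(np.radians(-12.7))]); p=np.array([.5752,-.2737])
for d in(0,.02,.028): print(d,[((np.array(proj("scene",[*(p+(x+d)*f),z]))-[205,195])*7).round() for x,z in((-.098,.048),(-.124,.054))])
```

```text
[ 0.36033738 -0.22596682  0.18425403] [ 0.32206107 -0.53439325 -0.786     ]
0 [array([498., 257.]), array([563., 280.])]
0.02 [array([449., 228.]), array([512., 251.])]
0.028 [array([430., 217.]), array([493., 240.])]
```

View pics/s5.png

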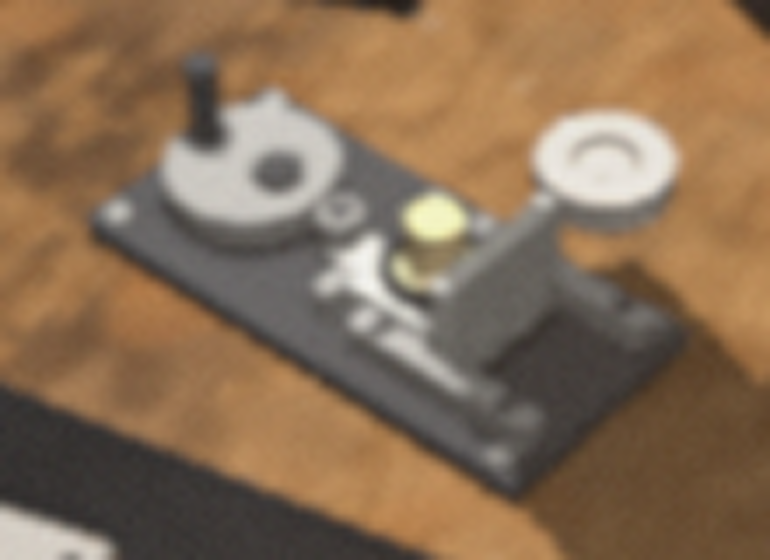

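The bush top moved from (505,257) to (435,217). That shift of (-70,-40) fits 28 mm of travel, predicted as (-68,-40). The bush stands upright in its nest, the pin still points forward and the ring has not moved.

```bash
python3 -c "
from rig import r,ticket
ticket.close_job(); print(r.sense()['clock'])"
```

```text
the job is handed in; nothing more can be done
the job is handed in; nothing more can be done
```

The job is done and handed in at about 21 s of the 64 s allowed. The hand-in gave no verdict, so what follows rests on my own readings.

- **Cam:** I pushed the pin anticlockwise with closed fingertips at about 9–13 N until it pointed forward. In the last picture it is within about 5° of the low point, and it stayed there when the fingers lifted.
- **Slide:** I pushed the rear plate at about 4 N until it stopped, with the force rising to about 10 N. The camera showed the bush moving about 28 mm, which is fully home.
- **Bush and bystanders:** The bush stands upright in its nest and the ring has not moved. I did not picture the flange and plug again, but the arm never came near them.
- **Arm:** The hand is clear of everything at the end, with contact force near zero.

Two small disagreements showed up. The two cameras placed the fixture 2–4 mm apart, which was within what the pushes could tolerate. During the arc the hand also trailed the pin by about 4 mm more than planned, so I pushed another 9° after checking the picture.

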